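# Set the sliding length stop against the red collar

### The arm

A 6-joint arm with a two-finger parallel gripper is mounted at the origin on a cart in front of the work surface, level with it; the furniture and walls round the work are solid. World frame = base frame: x ahead of the robot, y to its left, z up, the work surface at z = 0. Lengths are in m, angles in rad, forces in N, time in s.
With the tool pointing down it reaches from about 0.425 to 0.95 m from the base axis. Payload 3.5 kg.
Tool frame: the origin (TCP) lies at the very end of the fingers, on their centre line; the grasp point (between the pads) lies 19 mm behind it; z points along the fingers, y is the direction in which the jaws open and shut (so a half turn about z gives the same grasp; the last joint's range is limited). The gripper opens to 85 mm and grips with 20 to 120 N. Pads are 22 mm wide; open, the fingers measure 114 mm over their backs; the gripper's body (76 mm by 85 mm) begins 54 mm behind the grasp point. The pads swing forward as they close: fully open they stand 13 mm farther back than shut.
Start: joints at [1.034, 0.286, 1.577, -0, 1.279, -0.15], TCP at [0.255, 0.625, 0.231] pointing down, gripper open.
Joint ranges: [-2.77, 2.77], [-0.9, 2.22], [0.21, 2.48], [-1.53, 4.67], [0.24, 2.81], [-2.84, 2.84]. Speed limits (rad/s): [2.79, 2.79, 3.14, 3.14, 3.14, 3.14].

### API

Orientations are given as a unit quaternion [x, y, z, w].
In Python, from plant import ctrl, eyes, ticket gives the robot as it stands.
- The arm moves only by the tool send_rows, never from a script. Its arguments are lists of equal length, an entry for each row: "translation": the shift along the tool's x, y, z in units of 30 mm (1.0 is 30 mm), a list of three; "rotation": the turn, a rotation vector about the tool's x, y, z in units of 5 degrees (1.0 is 5 degrees), a list of three; "grip": the finger opening in mm, from 0 to 85.4. A call has 1 to 5 rows; each row shifts and turns the commanded pose from where the row before left it, along the tool's axes as they then stand; what a row does not reach is not made up. A row lasts 1/8 s, in which the tool goes at most 62.5 mm and 10.7 degrees, less where a joint would pass 70% of its speed; a pose out of reach is approached as far as the arm can. A call is refused whole if a number of a shift passes 1 or a number of a turn 1, either way. A call with a gripper value outside its range is refused whole. The fingers move at their own pace and stop on an object; "squeeze" is the grip in N (left out, the last holds). Time passes only in rows, so rows that do not move let the fingers close. It gives the time, the measured TCP pose, the force and the opening at its end, in the units of the state.
- ctrl.get_state(): the state, without advancing time (a new reading comes with each control period).
- eyes.read_camera(name): name is "scene" or "top" or "wrist"; returns a dict with "image" (480x640x3 uint8, blue, green, red), "mtx" (3x3 intrinsics, pixels), "xyz" and "orientation" of the camera in the world; the wrist camera has in their place "hand_eye" (4x4, takes a point from camera to tool coordinates, whose origin is the TCP and whose axes are the flange's). Camera axes: x right, y down, z forward; pixel columns grow to the right and rows downward; lengths in m; the calibration is good to about 2 mm. A picture is of the moment at which its call begins: read the wrist's pose just before it. There is no depth.
- ticket.sign_off(): hands the job in, once; it reports no verdict.
The state is a dict: "time": time; "qpos": joint angles; "dq": joint speeds; "joint_efforts": joint torques, N m; "eef_pos": TCP position; "tcp_rot": TCP orientation; "contact_force": force on the tool from outside, world axes, zero at the start; "wrist_torque": the same for the moment, N m; "opening": opening from 0.0 (shut) to 1.0 (fully open).
Only numpy, scipy, OpenCV 4.12 (cv2) and the standard library are available. Lean on these libraries where they do the work, as an engineer would, in place of code of your own. Each camera call takes 0.05 s, during which the arm holds its last target. There are 200 camera calls.

### The job

Set the length stop for the next cut: with closed fingertips press down the yellow thumb plate in the middle of the grey sliding block to free its brake, keep it pressed and push the block along the aluminium rail until it stands right up against the red collar, then let the plate come back up so that the block is held there. Do not drag the block while the plate is up, do not pinch it or force it hard, and leave the loose tools and materials where they lie.

Things in the scene. Friction and masses are not known exactly. Their poses are not given: they have to be found in the camera images.
- stop_rail: Plywood board 400 x 100 x 12 mm, fixed on the table, carrying an aluminium T-slot rail 360 x 40 mm whose top is 42 mm above the table. Origin: centre of the board's underside, on the table. Its x axis runs along the rail, z up.
- stop_block: Grey block sliding on the rail, 100 mm along it (x), 58 mm wide. Origin: its centre line at the height of the rail's top (42 mm over the table). Its ends are 20 mm thick shoulders up to 83 mm over the table; between them is a 60 mm long saddle with the yellow plate. Closed fingertips on the plate can push on a shoulder's inner face (30 mm from the origin). It cannot leave the rail.
- plate_top (a point): Centre of the top face of the yellow, ribbed thumb plate (56 mm along the rail x 46 mm), 71 mm above the table when up; it moves with the plate and block. Axes as the rail's.
- stop_slide (a joint): Position of the block along the rail's x axis, m, 0 at the middle of the rail, positive towards the rail's +x. With the plate up a brake holds it against a push of about 8 N; with the plate down it slides with about 1 N.
- thumb_plate (a joint): Travel of the thumb plate, m: 0 up (brake holds), 0.010 fully down. It is sprung up with about 10 N at 0, growing to 14 N at 0.010; the brake is free from about 0.002 on.
- red_collar: Red collar fixed across the rail near one end (which end varies), 20 mm along the rail, 58 mm wide, top 63 mm above the table, steel screw head on it to 69 mm. Origin: rail centre line at table height, midway in its 20 mm; x axis along the rail. It stops the block: touching, the two origins are 60 mm apart along the rail.
- blue_collar: Blue collar of the same shape near the rail's other end; for another length, not wanted now.
- masking_roll: Loose roll of masking tape, 96 mm across, 24 mm high, origin under its centre. Leave alone.
- pencil_flat: Loose red carpenter's pencil, 168 x 12 x 10 mm, along its x. Leave alone.
- sanding_block: Loose cork sanding block, 63 x 113 x 34 mm. Leave alone.
- wax_tin: Loose round wax tin, 73 mm across, 26 mm high. Leave alone.
- hammer: Loose hammer, 268 mm long along its y, 27 mm high. Leave alone.
- batten: Loose wooden batten, 32 x 190 x 12 mm, long along its y. Leave alone.

How it is judged:
By the outcome, as a careful person would: the job done as asked, in the order asked, and still so for the second after the job is handed in, with the robot touching nothing.
It also fails if it takes over 38 s, if anything falls off the work surface, if the arm or the gripper's body presses on something with over 40 N, if the wrist force passes 120 N, or if a joint passes its speed limit or range.

## Working session

There is one attempt and no reset: what is moved stays moved. The work goes in short steps, Python scripts to look and compute and a tool call to move; the robot and the scene stay as the last step left them, time stands still between calls to the robot, and variables do not carry over. Pictures are saved under pics/ and viewed, about 8 in all and at most 12, crops included, and the job is handed in when it is done.

Besides the shell and the picture viewer there is one more tool, called after ">>>" as a command line: name --argument value ..., lists and objects as JSON in quotes. send_rows: Moves the arm, as the interface text tells. Its arguments: {"type":"object","properties":{"translation":{"type":"array"},"rotation":{"type":"array"},"grip":{"type":"array"},"squeeze":{"type":"number"}},"required":["translation","rotation","grip"]}

```bash
mkdir -p pics
python3 - <<'E'
from plant import ctrl, eyes
import cv2
s=ctrl.get_state(); print(s)
for n in ["top","scene"]:
    c=eyes.read_camera(n); cv2.imwrite(f"pics/{n}0.png",c["image"]); print(n,c["mtx"],c["xyz"],c["orientation"])
E
```

```text
{'time': 0.0, 'qpos': array([ 1.03399247e+00,  2.87196897e-01,  1.57817419e+00, -8.74786713e-06,
        1.27860793e+00, -1.50003468e-01]), 'dq': array([ 0.00094243,  0.00087524, -0.00067163,  0.00052077, -0.00163327,
        0.00124217]), 'joint_efforts': array([-1.67231290e-03, -4.05998719e+01, -2.92616594e+01, -2.07429948e-04,
        6.01336375e-03,  1.41971589e-05]), 'eef_pos': array([0.25426455, 0.62456888, 0.22992788]), 'tcp_rot': array([ 1.92195425e-01,  9.81355947e-01, -1.12492645e-03, -3.97794494e-04]), 'contact_force': array([-0.02719307, -0.60416728, -0.01656874]), 'wrist_torque': array([-0.02937005, -0.01103897, -0.02466706]), 'opening': 0.9994549899942858}
top [[558.64758649   0.         321.59414188]
 [  0.         558.64758649 233.30189929]
 [  0.           0.           1.        ]] [0.20002887 0.06280489 1.54802843] [ 0.74458223 -0.65747499  0.0784236  -0.08469753]
scene [[435.54474681   0.         318.34166986]
 [  0.         435.54474681 243.6217089 ]
 [  0.           0.           1.        ]] [ 0.22249066 -0.6248928   0.73880863] [ 0.89506747 -0.1683431   0.08701141 -0.40366302]
```

View pics/top0.png

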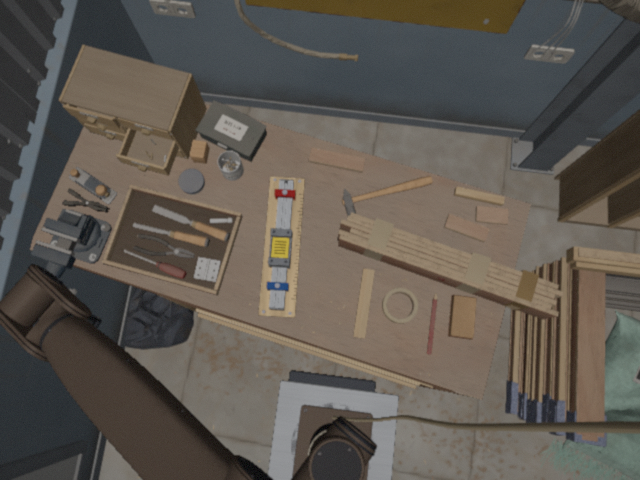

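View pics/scene0.png

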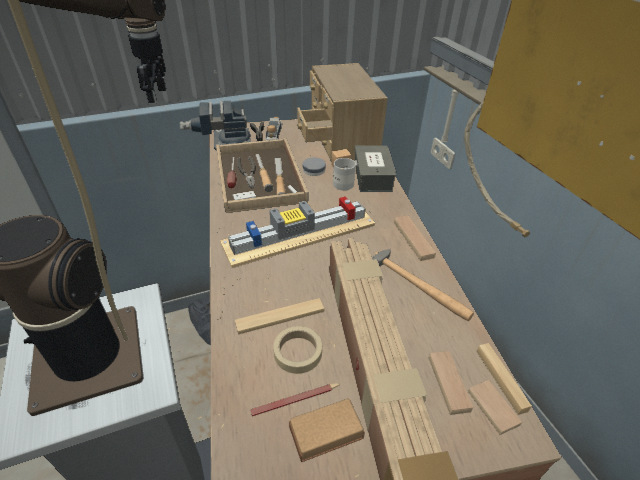

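The top view shows the red collar at about (285,190), the yellow plate at (281,247) and the blue collar at (278,287). The scene view agrees, with red at (347,208), plate at (292,215) and blue at (253,232).

```bash
cat > h.py <<'E'
import cv2, numpy as np
from scipy.spatial.transform import Rotation as R
def to_plane(px,c,z):
    px=np.atleast_2d(np.float64(px))
    if "hand_eye" in c:
        T=c["T"]@c["hand_eye"]; Rm,o=T[:3,:3],T[:3,3]
    else: Rm,o=R.from_quat(c["orientation"]).as_matrix(),np.array(c["xyz"])
    u=cv2.undistortPoints(px.reshape(-1,1,2),c["mtx"],None).reshape(-1,2)
    d=np.c_[u,np.ones(len(u))]@Rm.T
    return o+d*((z-o[2])/d[:,2])[:,None]
RANGE={"yellow":((24,150,120),(34,255,255)),"red":((0,170,70),(6,255,255)),"blue":((102,140,60),(120,255,255))}
def blob(img,col,roi):
    x0,y0,x1,y1=roi; hsv=cv2.cvtColor(img[y0:y1,x0:x1],cv2.COLOR_BGR2HSV)
    m=cv2.inRange(hsv,*[np.array(v) for v in RANGE[col]])
    m=cv2.morphologyEx(m,cv2.MORPH_CLOSE,np.ones((5,5)))
    n,l,s,ce=cv2.connectedComponentsWithStats(m)
    i=1+np.argmax(s[1:,4]); cn=np.argwhere(l==i)[:,::-1].astype(np.float32)
    r=cv2.minAreaRect(cn)
    return np.array(r[0])+[x0,y0],s[i],ce[i]+[x0,y0],cv2.boxPoints(r)+[x0,y0]
E
python3 - <<'E'
from plant import eyes
from h import *
for n,roi in (("top",(262,175,306,318)),("scene",(220,190,380,265))):
    c=eyes.read_camera(n)
    for col,z in (("red",.063),("yellow",.071),("blue",.063)):
        r,s,ce,b=blob(c["image"],col,roi)
        print(n,col,ce.round(1),s, to_plane(ce,c,z)[0].round(4)); print(to_plane(b,c,z)[:,:2].round(3).tolist())
    if n=="top":
        cv2.imwrite("pics/topcrop.png",cv2.resize(c["image"][170:325,255:315],None,fx=3.8,fy=3.8,interpolation=cv2.INTER_CUBIC))
E
```

```text
top red [284.7 193.4] [13 15 20  8 91] [0.6483 0.2136 0.063 ]
[[0.655, 0.242], [0.661, 0.189], [0.641, 0.187], [0.635, 0.239]]
top yellow [279.8 247. ] [ 10  62  17  21 307] [0.4946 0.205  0.071 ]
[[0.467, 0.225], [0.52, 0.229], [0.522, 0.185], [0.47, 0.182]]
top blue [277.5 286.2] [  6 108  20   7  85] [0.3894 0.1968 0.063 ]
[[0.381, 0.222], [0.396, 0.223], [0.399, 0.172], [0.384, 0.171]]
scene red [347.2 207.9] [119   7  16  23 162] [0.6444 0.1907 0.063 ]
[[0.631, 0.231], [0.667, 0.248], [0.661, 0.157], [0.627, 0.143]]
scene yellow [292.2 215.9] [ 60  19  25  15 228] [0.4959 0.1985 0.071 ]
[[0.471, 0.221], [0.529, 0.225], [0.52, 0.177], [0.464, 0.174]]
scene blue [253.8 233.5] [ 27  32  14  25 192] [0.3897 0.1751 0.063 ]
[[0.377, 0.218], [0.404, 0.227], [0.404, 0.134], [0.379, 0.127]]
```

View pics/topcrop.png

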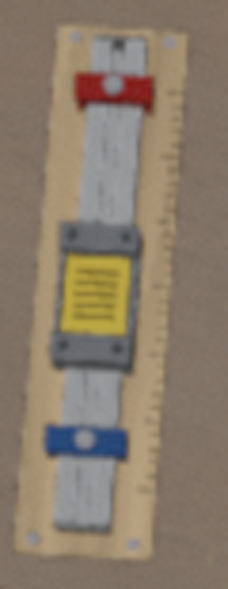

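Rail heading is about 4° from world x. The block sits near (0.495, 0.203) and the red collar near (0.648, 0.21), on the far side. I'll close the fingers, align them with the rail and move above the block.

>>> send_rows --translation '[[0, 0, 0], [0, 0, 0], [0, 0, 0], [0, 0, 0], [0, 0, 0]]' --rotation '[[0, 0, -1], [0, 0, -1], [0, 0, -1], [0, 0, -1], [0, 0, -1]]' --grip '[0, 0, 0, 0, 0]' --squeeze 20

```text
time: 0.82
eef_pos: [0.2545, 0.625, 0.2309]
tcp_rot: [-0.026, 1.0, -0.0, -0.0]
contact_force: [-0.3, -0.2, -0.5]
opening: -0.0
```

>>> send_rows --translation '[[-0.5, -1, 0], [-0.5, -1, 0], [-0.5, -1, 0], [-0.5, -1, 0], [-0.5, -1, 0]]' --rotation '[[0, 0, -0.2], [0, 0, 0], [0, 0, 0], [0, 0, 0], [0, 0, 0]]' --grip '[0, 0, 0, 0, 0]'

```text
time: 1.45
eef_pos: [0.3393, 0.4791, 0.2311]
tcp_rot: [-0.034, 0.999, -0.0, -0.0]
contact_force: [0.5, -0.6, -0.0]
opening: 0.002
```

>>> send_rows --translation '[[-0.5, -1, 0], [-0.5, -1, 0], [-0.5, -1, 0], [-0.5, -1, 0], [-0.5, -1, 0]]' --rotation '[[0, 0, 0], [0, 0, 0], [0, 0, 0], [0, 0, 0], [0, 0, 0]]' --grip '[0, 0, 0, 0, 0]'

```text
time: 2.08
eef_pos: [0.4241, 0.3345, 0.2312]
tcp_rot: [-0.033, 0.999, -0.0, -0.0]
contact_force: [-0.4, 0.2, -0.0]
opening: 0.001
```

>>> send_rows --translation '[[-0.5, -1, 0], [-0.5, -1, 0], [-0.5, -1, 0], [-0.5, -1, 0], [0, -0.6, 0]]' --rotation '[[0, 0, 0], [0, 0, 0], [0, 0, 0], [0, 0, 0], [0, 0, 0]]' --grip '[0, 0, 0, 0, 0]'

```text
time: 2.7
eef_pos: [0.4934, 0.2006, 0.2312]
tcp_rot: [-0.033, 0.999, -0.0, -0.0]
contact_force: [-0.7, -0.3, 0.5]
opening: -0.005
```

>>> send_rows --translation '[[0, 0, 0], [0, 0, 0]]' --rotation '[[0, 0, 0], [0, 0, 0]]' --grip '[0, 0]'

```text
time: 2.95
eef_pos: [0.4924, 0.2025, 0.2313]
tcp_rot: [-0.034, 0.999, 0.0, -0.0]
contact_force: [-0.2, -0.0, -0.5]
opening: -0.001
```

```bash
cat >> h.py <<'E'
def wrist(ctrl,eyes):
    s=ctrl.get_state(); c=eyes.read_camera("wrist")
    T=np.eye(4); T[:3,:3]=R.from_quat(s["tcp_rot"]).as_matrix(); T[:3,3]=s["eef_pos"]; c["T"]=T
    return s,c
E
python3 - <<'E'
from plant import ctrl,eyes
from h import *
s,c=wrist(ctrl,eyes); print(s["qpos"].round(2), (c["T"]@c["hand_eye"]).round(3))
cv2.imwrite("pics/w1.png",c["image"])
for col,z in (("red",.063),("yellow",.071),("blue",.063)):
    try:
        r,a,ce,b=blob(c["image"],col,(0,0,640,480))
        print(col,ce.round(1),a, to_plane(ce,c,z)[0].round(4)); print(b.round().tolist(),to_plane(b,c,z)[:,:2].round(3).tolist())
    except Exception as e: print(col,e)
E
```

```text
[ 0.2  -0.03  1.93  0.    1.25 -1.44] [[-0.067  0.953  0.295  0.419]
 [ 0.998  0.064  0.02   0.196]
 [ 0.     0.295 -0.955  0.374]
 [ 0.     0.     0.     1.   ]]
red [639. 118.] [639 118   1   1   1] [0.4036 0.4285 0.063 ]
[[639.0, 118.0], [639.0, 118.0], [639.0, 118.0], [639.0, 118.0]] [[0.404, 0.429], [0.404, 0.429], [0.404, 0.429], [0.404, 0.429]]
yellow [326.4 221.1] [ 297  187   60   70 4048] [0.4955 0.203  0.071 ]
[[297.0, 256.0], [297.0, 187.0], [356.0, 187.0], [356.0, 256.0]] [[0.526, 0.182], [0.47, 0.179], [0.467, 0.224], [0.523, 0.229]]
blue [311.  82.] [ 288   68   57   30 1203] [0.3951 0.185  0.063 ]
[[288.0, 97.0], [288.0, 68.0], [344.0, 68.0], [344.0, 97.0]] [[0.406, 0.169], [0.387, 0.168], [0.384, 0.208], [0.404, 0.21]]
```

View pics/w1.png

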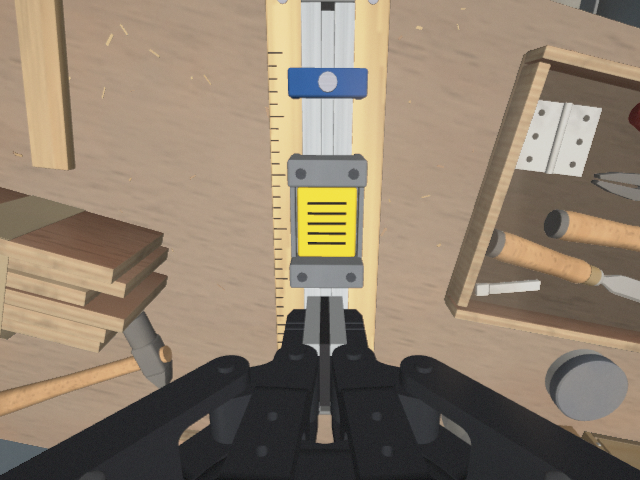

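The wrist view shows the plate centred at (326,221), which maps to (0.4955, 0.203) and agrees with the top camera. The rail runs vertically in the image, so the tool is aligned with it. I'll descend 10 mm towards the red-side shoulder from the plate centre.

>>> send_rows --translation '[[-0.44, 0, 0.5], [0, 0, 1], [0, 0, 1], [0, 0, 1], [0, 0, 1]]' --rotation '[[0, 0, 0], [0, 0, 0], [0, 0, 0], [0, 0, 0], [0, 0, 0]]' --grip '[0, 0, 0, 0, 0]'

```text
time: 3.62
eef_pos: [0.5057, 0.2039, 0.0955]
tcp_rot: [-0.034, 0.999, 0.0, 0.0]
contact_force: [0.8, 0.8, -1.0]
opening: -0.001
```

>>> send_rows --translation '[[0, 0, 0], [0, 0, 0]]' --rotation '[[0, 0, 0], [0, 0, 0]]' --grip '[0, 0]'

```text
time: 3.88
eef_pos: [0.5067, 0.2035, 0.0975]
tcp_rot: [-0.034, 0.999, 0.0, 0.001]
contact_force: [0.9, 0.3, 0.1]
opening: -0.004
```

Run:
```python
from plant import ctrl,eyes
from h import *
s,c=wrist(ctrl,eyes); print(s["eef_pos"],s["contact_force"])
cv2.imwrite("pics/w2.png",c["image"])
```

```text
[0.50668856 0.20350968 0.09752277] [0.91396909 0.28089074 0.10506398]
```

View pics/w2.png

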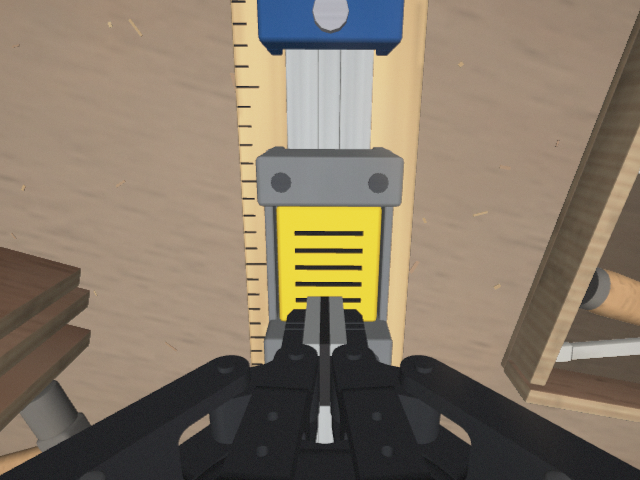

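The fingertips show at (325,297), over the plate and short of the red-side shoulder. I'll check the near finger edge and plate edges numerically.

Run:
```python
from plant import ctrl,eyes
from h import *
s,c=wrist(ctrl,eyes)
print("finger edge/pts:", to_plane([[325,297]],c,s["eef_pos"][2]).round(4))
print("ribs 1,3,5 on plate; near plate edge; shoulder near-top edges", to_plane([[328,233],[328,267],[328,300],[328,207]],c,.071).round(4).tolist(), to_plane([[330,150],[330,206],[270,322],[380,322]],c,.083).round(4).tolist())
T=c["T"]@c["hand_eye"]
for dx in (-.011,0,.011):
    p=np.linalg.inv(T)@c["T"]@np.array([dx,0,0,1]); q=c["mtx"]@p[:3]; print(dx,(q/q[2])[:2].round(1))
```

```text
finger edge/pts: [[0.4999 0.2018 0.0981]]
ribs 1,3,5 on plate; near plate edge; shoulder near-top edges [[0.4819, 0.202, 0.071], [0.4978, 0.2031, 0.071], [0.5141, 0.2043, 0.071], [0.4703, 0.2012, 0.071]] [[0.4453, 0.2001, 0.083], [0.4672, 0.2016, 0.083], [0.5206, 0.1791, 0.083], [0.5173, 0.2272, 0.083]]
-0.011 [327.7 338.8]
0 [327.8 314. ]
0.011 [327.9 288.3]
```

>>> send_rows --translation '[[0, 0, 0.4], [0, 0, 0.4], [0, 0, 0.15], [0, 0, 0]]' --rotation '[[0, 0, 0], [0, 0, 0], [0, 0, 0], [0, 0, 0]]' --grip '[0, 0, 0, 0]'

```text
time: 4.47
eef_pos: [0.5079, 0.2029, 0.0696]
tcp_rot: [-0.034, 0.999, 0.0, 0.002]
contact_force: [-1.0, -0.6, 10.9]
opening: -0.003
```

>>> send_rows --translation '[[0, 0, 0.1], [0, 0, 0.05], [0, 0, 0], [0, 0, 0]]' --rotation '[[0, 0, 0], [0, 0, 0], [0, 0, 0], [0, 0, 0]]' --grip '[0, 0, 0, 0]'

```text
time: 4.97
eef_pos: [0.5089, 0.2029, 0.0663]
tcp_rot: [-0.034, 0.999, 0.0, 0.003]
contact_force: [-0.8, -1.6, 12.0]
opening: -0.001
```

The plate is down about 5 mm at 12 N. I'll press a touch further, then start sliding.

>>> send_rows --translation '[[0, 0, 0.07], [-0.1, 0, 0], [-0.2, 0, 0], [-0.25, 0, 0], [-0.25, 0, 0]]' --rotation '[[0, 0, 0], [0, 0, 0], [0, 0, 0], [0, 0, 0], [0, 0, 0]]' --grip '[0, 0, 0, 0, 0]'

```text
time: 5.6
eef_pos: [0.5332, 0.2045, 0.0646]
tcp_rot: [-0.034, 0.999, 0.0, 0.003]
contact_force: [-1.2, -0.7, 12.9]
opening: -0.001
```

>>> send_rows --translation '[[-0.25, 0, 0], [-0.25, 0, 0], [-0.25, 0, 0], [-0.2, 0, 0], [-0.1, 0, 0]]' --rotation '[[0, 0, 0], [0, 0, 0], [0, 0, 0], [0, 0, 0], [0, 0, 0]]' --grip '[0, 0, 0, 0, 0]'

```text
time: 6.22
eef_pos: [0.5649, 0.2065, 0.0648]
tcp_rot: [-0.034, 0.999, 0.0, 0.003]
contact_force: [-2.2, -2.0, 12.6]
opening: -0.0
```

Run:
```python
from plant import ctrl,eyes
from h import *
s,c=wrist(ctrl,eyes); print(s["eef_pos"],s["contact_force"])
r,a,ce,b=blob(c["image"],"yellow",(200,100,460,400)); print(a,to_plane([[ce[0],a[1]+100]],c,.064))
t=eyes.read_camera("top"); cv2.imwrite("pics/t2.png",cv2.resize(t["image"][170:325,235:325],None,fx=3.8,fy=3.8,interpolation=cv2.INTER_CUBIC))
cv2.imwrite("pics/w3.png",np.hstack([cv2.resize(c["image"],(480,360)),cv2.resize(cv2.imread("pics/t2.png"),(209,360))]))
```

```text
[0.56486766 0.2064875  0.06479711] [-2.21813207 -1.99867299 12.55643323]
[  70  130  123  124 9147] [[0.530685   0.20595938 0.064     ]]
```

View pics/w3.png

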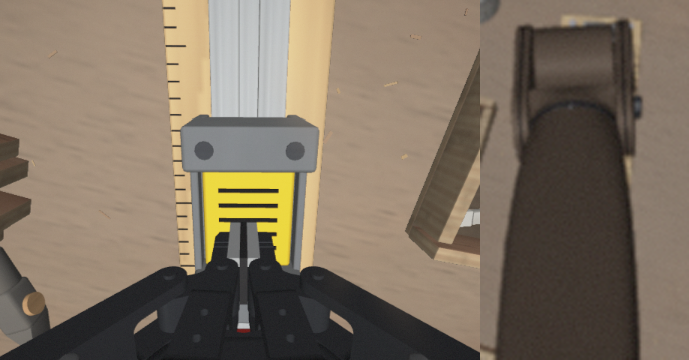

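The wrist view (left) shows the fingers on the depressed plate with the block moving along. The arm hides the top view. The block centre is near 0.556, so about 32 mm remain.

>>> send_rows --translation '[[-0.15, 0, 0], [-0.2, 0, 0], [-0.2, 0, 0], [-0.15, 0, 0], [-0.1, 0, 0]]' --rotation '[[0, 0, 0], [0, 0, 0], [0, 0, 0], [0, 0, 0], [0, 0, 0]]' --grip '[0, 0, 0, 0, 0]'

```text
time: 6.95
eef_pos: [0.5887, 0.208, 0.0649]
tcp_rot: [-0.034, 0.999, -0.0, 0.003]
contact_force: [-0.7, -1.4, 12.5]
opening: 0.001
```

>>> send_rows --translation '[[-0.1, 0, 0], [-0.1, 0, 0], [-0.1, 0, 0]]' --rotation '[[0, 0, 0], [0, 0, 0], [0, 0, 0]]' --grip '[0, 0, 0]'

```text
time: 7.32
eef_pos: [0.5976, 0.2085, 0.065]
tcp_rot: [-0.034, 0.999, -0.0, 0.003]
contact_force: [-0.6, -1.6, 13.2]
opening: 0.003
```

>>> send_rows --translation '[[-0.08, 0, 0], [-0.08, 0, 0]]' --rotation '[[0, 0, 0], [0, 0, 0]]' --grip '[0, 0]'

```text
time: 7.58
eef_pos: [0.6024, 0.2089, 0.065]
tcp_rot: [-0.034, 0.999, -0.0, 0.003]
contact_force: [-0.9, -2.4, 12.9]
opening: -0.001
```

>>> send_rows --translation '[[-0.08, 0, 0], [-0.08, 0, 0]]' --rotation '[[0, 0, 0], [0, 0, 0]]' --grip '[0, 0]'

```text
time: 7.82
eef_pos: [0.6042, 0.209, 0.0638]
tcp_rot: [-0.034, 0.999, -0.001, -0.001]
contact_force: [-7.9, -2.7, 13.0]
opening: -0.0
```

Run:
```python
from plant import ctrl,eyes
from h import *
s,c=wrist(ctrl,eyes); print(s["eef_pos"],s["contact_force"])
r,a,ce,b=blob(c["image"],"yellow",(200,100,460,400)); print(a,to_plane([[ce[0],a[1]+100]],c,.064))
t=eyes.read_camera("scene"); cv2.imwrite("pics/s2.png",cv2.resize(t["image"][130:270,200:400],None,fx=4,fy=4,interpolation=cv2.INTER_CUBIC))
```

```text
[0.60418479 0.20895309 0.0637645 ] [-7.87473926 -2.67102288 12.99489278]
[  70  129  123  125 9171] [[0.56942388 0.20823857 0.064     ]]
```

View pics/s2.png

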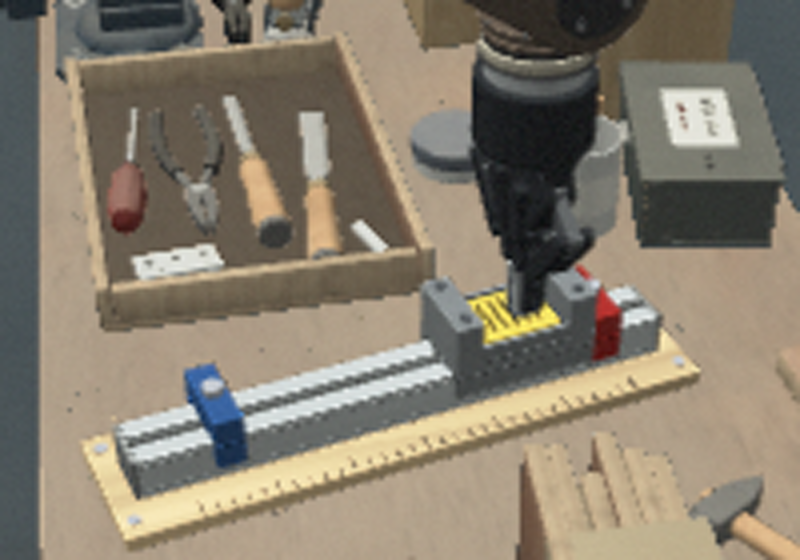

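Fx jumped to −8 N. The scene view shows the block's red-side shoulder against the red collar at about (595,320). I'll add one small nudge to confirm it is a hard stop.

>>> send_rows --translation '[[-0.04, 0, 0], [0, 0, 0]]' --rotation '[[0, 0, 0], [0, 0, 0]]' --grip '[0, 0]'

```text
time: 8.18
eef_pos: [0.6042, 0.209, 0.063]
tcp_rot: [-0.034, 0.999, -0.001, -0.002]
contact_force: [-7.7, -3.4, 12.9]
opening: -0.001
```

Run:
```python
from plant import ctrl,eyes
from h import *
s,c=wrist(ctrl,eyes); print(s["eef_pos"],s["contact_force"])
r,a,ce,b=blob(c["image"],"yellow",(200,100,460,400)); print(a,to_plane([[ce[0],a[1]+100]],c,.064))
```

```text
[0.60419463 0.20896072 0.06300905] [-7.70787322 -3.37181676 12.85544632]
[  70  129  122  125 9074] [[0.56925601 0.20823422 0.064     ]]
```

The TCP and block did not move, so this is a hard stop. I'll lift straight up, keeping the slight preload against the collar.

>>> send_rows --translation '[[0, 0, -0.1], [0, 0, -0.1], [0, 0, -0.1], [0, 0, -0.1], [0, 0, -0.2]]' --rotation '[[0, 0, 0], [0, 0, 0], [0, 0, 0], [0, 0, 0], [0, 0, 0]]' --grip '[0, 0, 0, 0, 0]'

```text
time: 8.85
eef_pos: [0.6046, 0.2093, 0.0782]
tcp_rot: [-0.033, 0.999, -0.0, -0.001]
contact_force: [-0.1, 0.2, -0.2]
opening: 0.001
```

>>> send_rows --translation '[[0, 0, -0.5], [0, 0, -1], [0, 0, -1], [0, 0, -1], [0, 0, -1]]' --rotation '[[0, 0, 0], [0, 0, 0], [0, 0, 0], [0, 0, 0], [0, 0, 0]]' --grip '[0, 0, 0, 0, 0]'

```text
time: 9.48
eef_pos: [0.6053, 0.2094, 0.2162]
tcp_rot: [-0.033, 0.999, 0.0, 0.001]
contact_force: [0.3, 0.2, 0.3]
opening: -0.002
```

>>> send_rows --translation '[[1, 0, -0.5], [1, 0, 0], [1, 0, 0], [1, 0, 0], [0, 0, 0]]' --rotation '[[0, 0, 0], [0, 0, 0], [0, 0, 0], [0, 0, 0], [0, 0, 0]]' --grip '[0, 0, 0, 0, 0]'

```text
time: 10.1
eef_pos: [0.4843, 0.2016, 0.23]
tcp_rot: [-0.034, 0.999, 0.0, 0.001]
contact_force: [0.4, -0.3, 0.1]
opening: 0.003
```

Run:
```python
from plant import ctrl,eyes
from h import *
s=ctrl.get_state(); print(s["eef_pos"],s["contact_force"])
c=eyes.read_camera("scene")
print(blob(c["image"],"yellow",(220,190,380,265))[1:3])
a=cv2.resize(c["image"][180:260,280:380],None,fx=4,fy=4,interpolation=cv2.INTER_CUBIC)
s,w=wrist(ctrl,eyes); 
cv2.imwrite("pics/f.png",np.hstack([a,cv2.resize(w["image"],(427,320))]))
```

```text
[0.4843286  0.20155763 0.23000155] [ 0.44904537 -0.3143029   0.09439325]
(array([ 97,  10,  23,  14, 196], dtype=int32), array([327.85714286, 206.34183673]))
```

View pics/f.png

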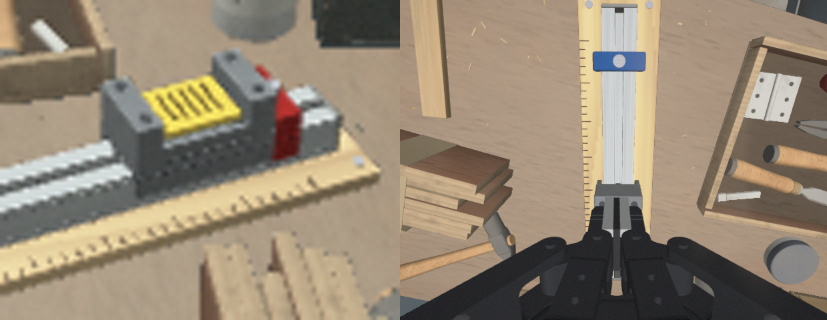

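Left: the block is flush with the red collar and the plate is up. I'll take one close check of the joint from above with the wrist camera, moving at a safe height.

>>> send_rows --translation '[[-0.5, 0, -0.6], [-1, 0, -0.6], [-1, 0, 0], [-1, 0, 0], [-1, 0, 0]]' --rotation '[[0, 0, 0], [0, 0, 0], [0, 0, 0], [0, 0, 0], [0, 0, 0]]' --grip '[0, 0, 0, 0, 0]'

```text
time: 10.82
eef_pos: [0.6225, 0.2103, 0.2652]
tcp_rot: [-0.033, 0.999, 0.0, 0.0]
contact_force: [-0.1, -0.3, 0.1]
opening: -0.001
```

>>> send_rows --translation '[[-1, 0, 0], [-1, 0, 0], [-0.5, 0, 0], [0, 0, 0], [0, 0, 0]]' --rotation '[[0, 0, 0], [0, 0, 0], [0, 0, 0], [0, 0, 0], [0, 0, 0]]' --grip '[0, 0, 0, 0, 0]'

```text
time: 11.45
eef_pos: [0.6951, 0.2153, 0.2649]
tcp_rot: [-0.033, 0.999, -0.0, -0.0]
contact_force: [-0.0, -0.2, 0.3]
opening: 0.004
```

Run:
```python
from plant import ctrl,eyes
from h import *
s,w=wrist(ctrl,eyes); print(s["eef_pos"],s["contact_force"])
for col,z in (("yellow",.071),("red",.063)):
    r,a,ce,b=blob(w["image"],col,(200,0,440,300)); print(col,a,to_plane(ce,w,z)[0].round(4),to_plane(b,w,z)[:,:2].round(4).tolist())
cv2.imwrite("pics/g.png",cv2.resize(w["image"][60:320,220:430],None,fx=2.2,fy=2.2))
```

```text
[0.69506376 0.21532764 0.26486647] [-0.04625528 -0.20723142  0.34374045]
yellow [  98   43   59   76 4385] [0.5937 0.2091 0.071 ] [[0.5689, 0.1854], [0.5659, 0.2294], [0.6202, 0.2343], [0.6233, 0.188]]
red [  93  149   67   21 1161] [0.6548 0.2126 0.063 ] [[0.6485, 0.1845], [0.6448, 0.2397], [0.6613, 0.2412], [0.6651, 0.1852]]
```

View pics/g.png

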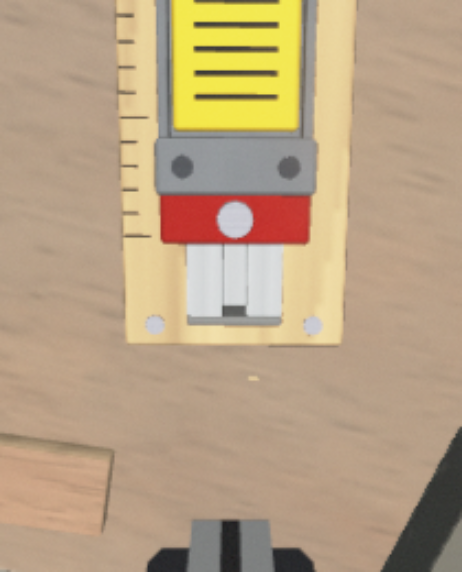

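The close view shows the shoulder directly against the red collar with no gap. The plate and collar centres measure about 61 mm apart along the rail, against a nominal 60 mm. I'm handing in.

```bash
python3 -c "
from plant import ticket; print(ticket.sign_off())"
```

```text
the job is handed in; nothing more can be done
None
```

The block now stands against the red collar with the plate back up, and the job is handed in at about 11.5 s on the robot's clock.

I pressed the yellow plate 5–8 mm down with closed fingertips at about 13 N. Keeping it pressed, I slid the block about 98 mm along the rail until it stopped at the collar, where the push levelled off at about 8 N. I then lifted straight up, so the plate came back up and set the brake.

**Last checks:**
- **Block position:** the close wrist-camera view shows no gap between the block's shoulder and the collar. Their centres measure about 61 mm apart against 60 mm nominal, which is within the calibration error.
- **Plate:** the scene view shows it up.
- **Arm:** it is clear of everything, with contact force near zero.
- **Loose items:** the arm only touched the plate and block. I did not measure the loose items again.

**Disagreement:** the block went about 5 mm further than my first estimate, because the top camera placed the red collar about 6 mm short of where the close view put it.

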